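# Square a glass blank into the stop corner of a drilling jig

## Task

Take the orange push stick from its tray and, with its rubber nose, gently nudge the glass blank flat along the jig plate: first until its long edge sits flush on the long stop, then along that stop until its short edge touches the end stop too. Feel for each stop and press the glass lightly home on it for a moment, but do not force it, because the edges chip; keep the gripper off the glass and leave the other things where they stand. When the glass sits square in the corner, lay the stick back in its tray; do not drop it.

Things in the scene. Friction and masses are not known exactly. Their poses are not given: they have to be found in the camera images.
- jig: Fixed light-grey perforated plate on the bench, 340 mm (x) by 380 mm (y), 16 mm thick, with a long stop along its far (+x) side and an end stop at its left (+y). The glass slides on its top. Origin at the centre of its underside. Its place and turn (within 0.18 rad) change from run to run.
- corner (a point): Where the working faces of the two stops would meet, level with the top of the jig plate (16 mm above the bench): 125 mm in x and 150 mm in y from the jig's centre. Its x axis points square into the long stop, its y axis square into the end stop, z up.
- long_stop: Fixed rigid aluminium bar with white nylon face, 22 mm wide, 14 mm high above the plate; black thumb screws stand 15 mm higher. Origin on its working face at plate level, 150 mm in corner -y of the corner; the face reaches 160 mm to -y and 155 mm to +y from there and looks to corner -x.
- end_stop: Fixed rigid aluminium bar with white nylon face, 22 mm wide, 14 mm high above the plate; thumb screws as on the long stop. Origin on its working face at plate level, 83 mm in corner -x of the corner; the face is 150 mm long along corner x, centred there, looks to corner -y and ends 8 mm short of the long stop (chip relief).
- glass: Loose green-tinted glass blank, 110 (x) by 160 (y) by 10 mm thick, dark green edges, red cross on top; 0.35 to 0.53 kg. Origin at the centre of its underside. Starts flat on the plate, 30 to 70 mm from home towards the long stop, 25 to 75 mm towards the end stop, turned up to 0.2 rad. It slides under 1.5 to 4 N. Its edges chip if the stick or a stop presses it with more than 15 N.
- glass_mid (a point): Centre of the glass blank, half-way up (5 mm above the plate); axes as the glass. The +x (160 mm) edge belongs on the long stop, the +y (110 mm) edge on the end stop: fully home, this point is 55 mm in corner -x and 80 mm in corner -y from the corner, with the axes parallel.
- tray: Fixed blue sheet-metal tool tray, 230 mm (x) by 168 mm (y) outside, walls 4 mm thick and 12 mm high, floor 4 mm thick. Origin at the centre of its underside, on the bench.
- stick_grip (a point): Middle of the orange push stick's grip block, 25 mm above the stick's flat underside: take it here across its 18 mm width. Grip block 70 mm long (x, centred here), 50 mm high; behind it a tail 24 mm high, to 71 mm behind this point; in front (+x) a thin nose bar with a rubber cap. 0.13 kg. It lies on the tray floor, nose away from the robot (x within 0.6 rad of world x), z up.
- stick: The whole push stick; origin on its underside, 25 mm below stick_grip, same axes. The black rubber cap on its nose is 24 mm wide, reaches from the underside to 16 mm above it, and is pushed on more or less far: its flat end lies 78 to 92 mm in +x of stick_grip, different each run, but it stays put in use. With the underside held 2 to 5 mm above the plate the cap meets the glass edge squarely.
- core_drill: Bystander: steel and brass diamond core drill, 38 mm across, 88 mm tall, standing on the bench. Origin at the centre of its foot.
- spray_bottle: Bystander: white spray bottle with a blue head, 70 mm across, 200 mm tall, standing on the bench. Origin at the centre of its foot.
- suction_lifter: Bystander: black suction-cup lifter with a red handle 105 mm long, 80 mm across, 79 mm tall, standing on the bench. Origin at the centre of its foot.
Things that resemble listed ones, but are neither listed nor needed, are in the scene too. What is shaped like the stick but grey is not meant.

How it is judged:
On the way, in this order (a step that is already met when the one before it is completed fails the run):
1. the stick holds the glass flush on the long stop (its centre within 1.5 mm of home that way, square within 0.015 rad, over 1 N felt on the stop) (x of glass_mid in the frame of corner above -0.0565 m and angle between the x axis of glass and the x axis of corner, either way round below 0.015 rad and contact force between glass and long_stop above 1 N and contact force between stick and glass above 1 N), for 0.2 s.
2. the stick holds the glass on the end stop as well (over 1 N felt there), still along the long stop within 2.5 mm (x of glass_mid in the frame of corner above -0.0575 m and y of glass_mid in the frame of corner above -0.0815 m and contact force between glass and end_stop above 1 N and contact force between stick and glass above 1 N), for 0.2 s.
At the end, for the whole second after the job is handed in: The glass lies flat and still in the corner: its centre within 1.5 mm of fully home towards each stop and its edges square to the stops within 0.015 rad; the stick lies upright and still on the tray floor, its grip within 75 mm (tray x) and 70 mm (tray y) of the tray's centre, clear of the glass (x of glass_mid in the frame of corner between -0.0565 and -0.052 m and y of glass_mid in the frame of corner between -0.0815 and -0.077 m and angle between the x axis of glass and the x axis of corner, either way round below 0.015 rad and z of glass_mid in the frame of corner below 0.0075 m and linear speed of each of glass, stick below 0.01 m/s and contact force between stick and glass below 0.05 N and z of stick_grip in the frame of tray below 0.034 m and angle between stick's own z axis and vertical below 0.1 rad and x of stick_grip in the frame of tray between -0.075 and 0.075 m and y of stick_grip in the frame of tray between -0.07 and 0.07 m); the robot touches nothing.
It fails at once if the stick pushes the glass, or the glass is pressed on a stop, with more than 15 N (contact force between stick and glass above 15 N or contact force between glass and long_stop above 15 N or contact force between glass and end_stop above 15 N).
It fails at once if the gripper or arm touches the glass (contact force between any of the fingers, the arm and glass above 0.3 N).
It fails at once if the glass is lifted or tipped up (z of glass_mid in the frame of corner above 0.015 m or angle between glass's own z axis and vertical above 0.1 rad).
It fails at once if the stick is let go more than 25 mm above where it rests in the tray (contact force between the fingers and stick below 0.05 N and z of stick_grip in the frame of tray above 0.054 m).
It fails at once if a bystander is moved by more than 15 mm or tipped (distance of any of core_drill, spray_bottle, suction_lifter from where it was at the start of the episode above 0.015 m or angle between any of core_drill, spray_bottle, suction_lifter's own z axis and vertical above 0.2 rad).
It also fails if it takes over 72 s, if anything falls off the work surface, if the arm or the gripper's body presses on something with over 40 N, if the wrist force passes 120 N, or if a joint passes its speed limit or range.

## Robot

A 6-joint arm with a two-finger parallel gripper is mounted at the origin on the work surface. World frame = base frame: x ahead of the robot, y to its left, z up, the work surface at z = 0. Lengths are in m, angles in rad, forces in N, time in s.
With the tool pointing down it reaches from about 0.4 to 0.825 m from the base axis. Payload 7 kg.
Tool frame: the origin (TCP) lies on the centre line of the jaws, within the pads' length; the fingertips stand 11 mm ahead of it and the grasp point (between the pads) lies 8 mm behind it; z points along the fingers, y is the direction in which the jaws open and shut (so a half turn about z gives the same grasp; the last joint's range is limited). The gripper opens to 88 mm and grips with 3 to 60 N. Pads are 19 mm wide; open, the fingers measure 130 mm over their backs; the gripper's body (78 mm by 193 mm) begins 47 mm behind the grasp point.
Start: joints at [1.514, 0.359, 0.012, 0, -1.224, -0.288], TCP at [0.228, 0.635, 0.238] pointing down, gripper open.
Joint ranges: [-3.07, 3.07], [-1.43, 2.12], [-1.02, 1.25], [-3.03, 1.67], [-3.05, -0], [-3.03, 3.03]. Speed limits (rad/s): [2.39, 2.39, 3.01, 3.14, 3.14, 3.14].

## Interface

Orientations are given as [roll, pitch, yaw] about the fixed x, y, z axes, in that order (R = Rz(yaw) Ry(pitch) Rx(roll)).
In Python, from station import * gives the robot as it stands.
- The arm moves only by the tool play_rows, never from a script. Its argument "targets" is a list of rows, each a list of 7 numbers: the turn, a rotation vector about the world's x, y, z in rad, then the shift along the world's x, y, z in m, then the opening, from 0 (shut) to 1 (fully open). A call has 1 to 12 rows; each row shifts and turns the pose as measured when the row begins; what a row does not reach is not made up. A row lasts 1/8 s, in which the tool goes at most 62.5 mm and 10.7 degrees, less where a joint would pass 70% of its speed; a pose out of reach is approached as far as the arm can. A call is refused whole if a number of a shift passes 0.0625 or a number of a turn 0.188, either way. A call with a gripper value outside its range is refused whole. The fingers move at their own pace and stop on an object; "grip_force" is the grip in N (left out, the last holds). Time passes only in rows, so rows that do not move let the fingers close. It gives the time, the measured TCP pose, the force and the opening at its end, in the units of the state.
- get_state(): the state, without advancing time (a new reading comes with each control period).
- grab_frame(name): name is "side" or "top"; returns (picture, depth): 480x640x3 uint8, blue, green, red; 480x640 float32, m along the optical axis (not along the pixel's ray), 0 where there is no reading.
- camera_params(name): a dict with "camera_matrix" (3x3 intrinsics, pixels), "extrinsics" (4x4, takes a point from world to camera coordinates). Camera axes: x right, y up, looking along -z (the intrinsics and any distortion apply to the point x, -y, -z); pixel columns grow to the right and rows downward; lengths in m; the calibration is good to about 2 mm. A picture is of the moment at which its call begins. camera_params takes no time and is no camera call.
- job_done(): hands the job in, once; it reports no verdict.
The state is a dict: "t": time; "q": joint angles; "qd": joint speeds; "joint_efforts": joint torques, N m; "eef_pos": TCP position; "ee_rot": TCP orientation; "force": force on the tool from outside, world axes, zero at the start; "moment": the same for the moment, N m; "width": finger opening in m.
Only numpy, scipy, OpenCV 4.12 (cv2) and the standard library are available. Lean on these libraries where they do the work, as an engineer would, in place of code of your own. Each camera call takes 0.05 s, during which the arm holds its last target.

## Working session

There is one attempt and no reset: what is moved stays moved. The work goes in short steps, Python scripts to look and compute and a tool call to move; the robot and the scene stay as the last step left them, time stands still between calls to the robot, and variables do not carry over. Pictures are saved under pics/ and viewed, and the job is handed in when it is done.

Besides the shell and the picture viewer there is one more tool, called after "Call:" as name(argument=value, ...) on one line, values as JSON. play_rows: Moves the arm, as the interface text tells. Its arguments: {"type":"object","properties":{"targets":{"type":"array","items":{"type":"array","items":{"type":"number"}}},"grip_force":{"type":"number"}},"required":["targets"]}

```bash
ls; mkdir -p pics
python3 - <<'E'
from station import *
import cv2,numpy as np
print(get_state())
for n in("top","side"):
    p,d=grab_frame(n); cv2.imwrite(f"pics/{n}0.png",p); np.savez(f"{n}0.npz",p=p,d=d)
    c=camera_params(n); print(n,c)
E
```

```text
pics
{'t': 0.0, 'q': array([ 1.51409711e+00,  3.59379286e-01,  1.10805109e-02, -3.53859603e-04,
       -1.22410685e+00, -2.88076130e-01]), 'qd': array([ 1.43371534e-03,  1.72645290e-03, -1.94027669e-04, -1.16649052e-03,
       -1.25509445e-03,  9.95156936e-06]), 'joint_efforts': array([-8.50701781e-04, -5.82715201e+01,  2.93045032e+01,  6.99696243e+00,
        6.78741460e-03, -1.82759322e-04]), 'eef_pos': array([0.22801913, 0.63482639, 0.23663635]), 'ee_rot': array([ 3.13995515e+00, -1.38314485e-04, -3.44895735e-01]), 'force': array([0.52760334, 0.75841054, 0.55869616]), 'moment': array([-0.00791607,  0.01234906,  0.0048899 ]), 'width': 0.08767477797986489}
top {'camera_matrix': array([[499.13765078,   0.        , 309.0496952 ],
       [  0.        , 499.13765078, 241.87755217],
       [  0.        ,   0.        ,   1.        ]]), 'extrinsics': array([[-2.52689930e-02, -9.99674193e-01, -3.60356311e-03,
         4.17472329e-02],
       [ 9.91932656e-01, -2.55209101e-02,  1.24170406e-01,
        -6.27184775e-01],
       [-1.24221917e-01, -4.36830803e-04,  9.92254365e-01,
        -1.22163010e+00],
       [ 0.00000000e+00,  0.00000000e+00,  0.00000000e+00,
         1.00000000e+00]])}
side {'camera_matrix': array([[514.2612017 ,   0.        , 320.05524934],
       [  0.        , 514.2612017 , 235.37541265],
       [  0.        ,   0.        ,   1.        ]]), 'extrinsics': array([[ 0.82047533, -0.57131971, -0.02034765, -0.50969947],
       [ 0.43164309,  0.59576239,  0.6773119 , -0.32667174],
       [-0.37483927, -0.56450063,  0.73541455, -0.95546326],
       [ 0.        ,  0.        ,  0.        ,  1.        ]])}
```

View pics/top0.png

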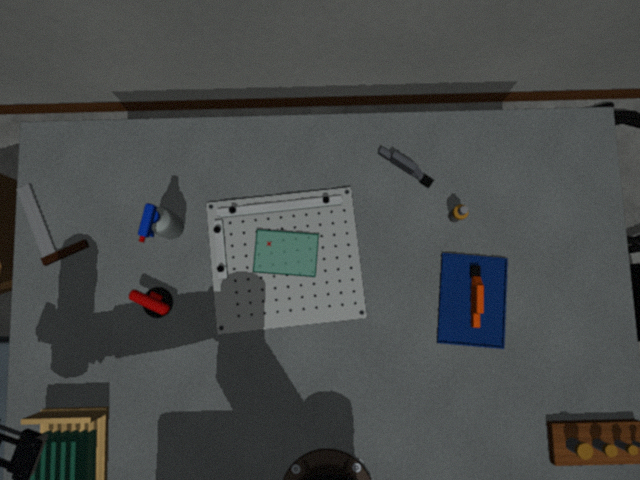

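View pics/side0.png

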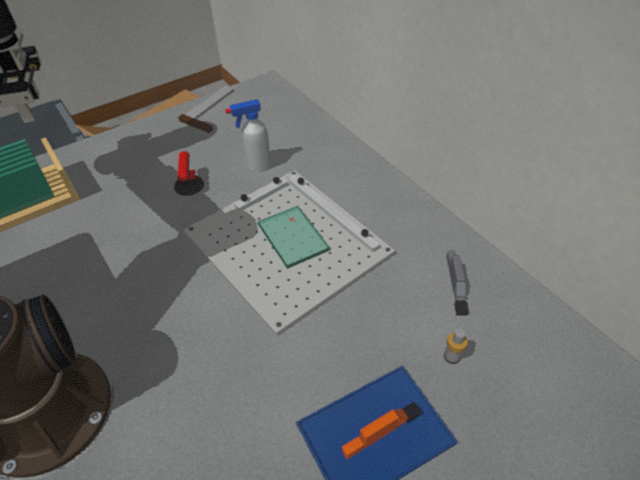

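The top view shows the jig plate at about (207–366, 186–334), glass at (254–320, 229–277), tray at (437–507, 252–348), and the orange stick inside it with its black cap up at (475, 270). The grey decoy is at (405, 165). I'll zoom in and measure.

```bash
cat > h.py <<'E'
import cv2,numpy as np
from station import *
def cp(n):
    c=camera_params(n); return c["camera_matrix"],c["extrinsics"]
def ray(n,uv,z):
    K,E=cp(n); uv=np.atleast_2d(np.asarray(uv,float))
    d=np.c_[(uv[:,0]-K[0,2])/K[0,0],-(uv[:,1]-K[1,2])/K[1,1],-np.ones(len(uv))]
    R,t=E[:3,:3],E[:3,3]; C=-R.T@t; dw=d@R
    return C+dw*((z-C[2])/dw[:,2])[:,None]
def proj(n,P):
    K,E=cp(n); P=np.atleast_2d(P); c=P@E[:3,:3].T+E[:3,3]
    return np.c_[K[0,2]+K[0,0]*c[:,0]/-c[:,2],K[1,2]-K[1,1]*c[:,1]/-c[:,2]]
def mask_of(p,lo,hi):
    return cv2.inRange(cv2.cvtColor(p,cv2.COLOR_BGR2HSV),lo,hi)
def big(m):
    cs,_=cv2.findContours(m,cv2.RETR_EXTERNAL,cv2.CHAIN_APPROX_NONE); return max(cs,key=cv2.contourArea)
E
python3 - <<'E'
from h import *
for n,(x0,y0,x1,y1) in {"top":(195,175,375,345)}.items():
    p=np.load(n+"0.npz")["p"]; cv2.imwrite("pics/jigtop.png",cv2.resize(p[y0:y1,x0:x1],None,fx=3.5,fy=3.5,interpolation=cv2.INTER_CUBIC))
    p2=p[245:355,430:515]; cv2.imwrite("pics/traytop.png",cv2.resize(p2,None,fx=5,fy=5,interpolation=cv2.INTER_CUBIC))
p=np.load("side0.npz")["p"]
cv2.imwrite("pics/jigside.png",cv2.resize(p[165:340,180:405],None,fx=3.4,fy=3.4,interpolation=cv2.INTER_CUBIC))
for n in("top","side"):
    p=np.load(n+"0.npz")["p"]
    for nm,lo,hi in(("orange",(3,150,100),(18,255,255)),("glass",(60,50,40),(95,200,255)),("blue",(105,120,40),(125,255,255))):
        m=mask_of(p,lo,hi)
        if nm=="glass": m[:, :180 if n=="top" else 200]=0
        if nm=="blue": m[:, :430 if n=="top" else 290]=0
        if n=="side": m[:, :] = m
        c=big(m); print(n,nm,cv2.contourArea(c),cv2.boundingRect(c),cv2.minAreaRect(c))
E
```

```text
top orange 243.5 (473, 285, 11, 43) ((478.9913024902344, 306.0655212402344), (9.515786170959473, 42.55670928955078), 7.594643592834473)
top glass 2620.0 (253, 229, 66, 48) ((285.39910888671875, 252.4107666015625), (62.71310806274414, 43.69444274902344), 4.635463714599609)
top blue 5847.0 (437, 253, 71, 96) ((472.5103454589844, 300.32415771484375), (67.17799377441406, 91.95868682861328), 3.3664605617523193)
side orange 1004.5 (343, 410, 64, 48) ((373.1009826660156, 431.409912109375), (17.176774978637695, 73.15704345703125), 57.7243537902832)
side glass 2345.0 (258, 206, 72, 62) ((293.2735290527344, 235.14413452148438), (61.28050231933594, 46.938255310058594), 57.52880859375)
side blue 11126.5 (297, 366, 160, 114) ((376.9056396484375, 434.1751708984375), (98.02584075927734, 133.29527282714844), 62.02052688598633)
```

View pics/jigtop.png

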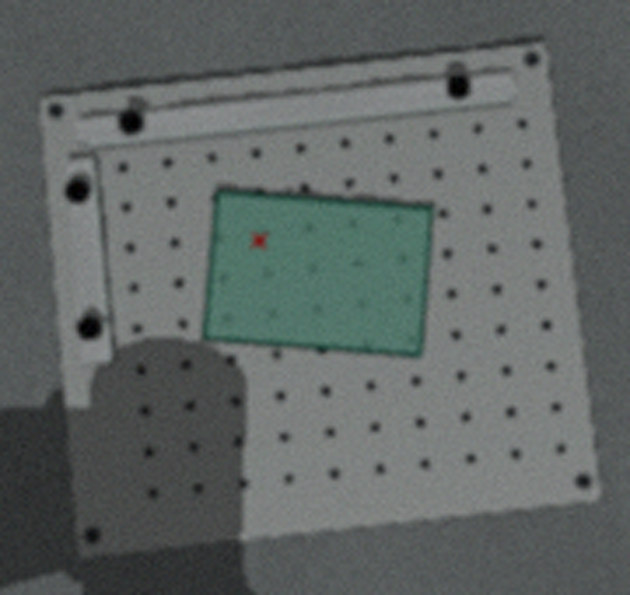

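View pics/traytop.png

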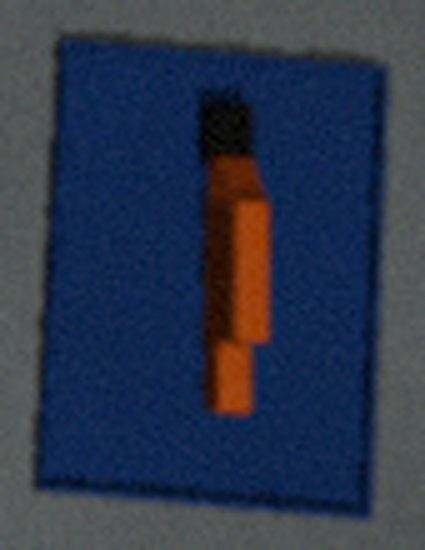

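View pics/jigside.png

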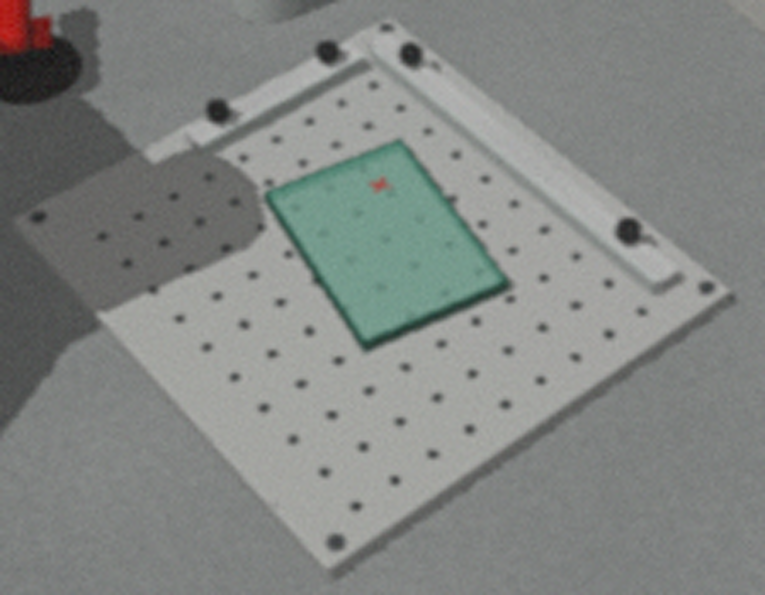

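```bash
cat > m.py <<'E'
from h import *
def refine(p,pts,z):
    g=cv2.cvtColor(p,cv2.COLOR_BGR2GRAY); out=[]
    for u,v in pts:
        x,y=int(round(u)),int(round(v)); w=g[y-3:y+4,x-3:x+4].astype(float)
        d=np.clip(np.percentile(w,60)-w-8,0,None); yy,xx=np.mgrid[y-3:y+4,x-3:x+4]
        out.append(((d*xx).sum()/d.sum(),(d*yy).sum()/d.sum()))
    return np.array(out)
def um(pts,x0,y0,f): return [((u+.5)/f-.5+x0,(v+.5)/f-.5+y0) for u,v in pts]
E
python3 - <<'E'
from m import *
# order: far-left(+x,+y), far-right, near-right, near-left
obs={"top":um([(55,110),(531,58),(584,482),(92,536)],195,175,3.5),
"side":um([(387,28),(707,288),(335,542),(38,217)],180,165,3.4)}
ed={"top":um([(42,97),(545,40),(600,495),(80,555)],195,175,3.5),
"side":um([(390,18),(733,295),(330,570),(15,218)],180,165,3.4)}
for n in obs:
    p=np.load(n+"0.npz")["p"]
    for nm,q in(("screw",refine(p,obs[n],0)),("edge",np.array(ed[n]))):
        P=ray(n,q,.016)[:,:2]; a=P[0]-P[3]; b=P[1]-P[2]; c=P[0]-P[1]; d=P[3]-P[2]
        yx=np.arctan2((a+b)[1],(a+b)[0]); yy=np.arctan2(-(c+d)[0],(c+d)[1])
        print(n,nm,P.mean(0).round(4),"yaw",yx.round(4),yy.round(4),np.linalg.norm(a),np.linalg.norm(b),np.linalg.norm(c),np.linalg.norm(d))
    m=mask_of(p,(60,50,40),(95,200,255)); m[:, :180 if n=="top" else 200]=0
    c=big(m)[:,0,:].astype(np.float32)
    W=ray(n,c,.026)[:,:2]
    r=cv2.minAreaRect((W*1000).astype(np.float32)); print(n,"glass z26",r)
E
```

```text
top screw [0.59  0.089] yaw 0.0839 0.0836 0.312896069918561 0.3130247955442498 0.3557456920471056 0.3561376943391099
top edge [0.59   0.0881] yaw 0.0818 0.0887 0.3371696305817664 0.3374464484862446 0.3765106166558192 0.3768044076423221
top glass z26 ((604.510986328125, 86.72920989990234), (159.89410400390625, 111.72061920166016), 83.90887451171875)
side screw [0.5893 0.0919] yaw 0.0871 0.0817 0.31420818772793846 0.31309182974648736 0.35947117302488973 0.35730954147101784
side edge [0.5871 0.0875] yaw 0.0763 0.0802 0.335973772567634 0.33598013444933367 0.38091391240544453 0.37974378118743846
side glass z26 ((601.5759887695312, 85.15301513671875), (165.10488891601562, 111.63134765625), 83.79264068603516)
```

Run:
```python
from m import *
p=np.load("side0.npz")["p"]
cv2.imwrite("pics/trayside.png",cv2.resize(p[355:480,290:465],None,fx=4.5,fy=4.5,interpolation=cv2.INTER_CUBIC))
b=ray("top",um([(235,200),(270,200),(270,343),(235,343)],430,245,5),.054); print("block top",b.round(4),b.mean(0))
d=b[[0,1]].mean(0)-b[[2,3]].mean(0); print("yaw",np.arctan2(d[1],d[0]),np.linalg.norm(d))
cap=ray("top",um([(203,95),(250,95),(250,155),(205,160)],430,245,5),.020); print("cap top",cap.round(4))
t=ray("top",um([(62,38),(387,65),(371,517),(36,490)],430,245,5),.012); print("tray",t.round(4),t.mean(0)); 
e=t[0]-t[3]; print(np.arctan2(e[1],e[0]))
for nm,uv,z in(("drill",(460,207),.088),("spray",(165,225),.1),("lift",(157,302),.03)): print(nm,ray("top",[uv],z))
```

```text
block top [[ 0.5094 -0.3847  0.054 ]
 [ 0.509  -0.402   0.054 ]
 [ 0.4392 -0.3972  0.054 ]
 [ 0.4396 -0.38    0.054 ]] [ 0.47430048 -0.3909724   0.054     ]
yaw -0.06774687681416132 0.06990666966407919
cap top [[ 0.5641 -0.3833  0.02  ]
 [ 0.5635 -0.4072  0.02  ]
 [ 0.533  -0.4051  0.02  ]
 [ 0.5311 -0.3821  0.02  ]]
tray [[ 0.5959 -0.3154  0.012 ]
 [ 0.5777 -0.4812  0.012 ]
 [ 0.3505 -0.4562  0.012 ]
 [ 0.368  -0.289   0.012 ]] [ 0.4730161 -0.3854327  0.012    ]
-0.1152437929463176
drill [[ 0.69838506 -0.3455619   0.088     ]]
spray [[0.67045896 0.37257219 0.1       ]]
lift [[0.48700653 0.41102126 0.03      ]]
```

View pics/trayside.png

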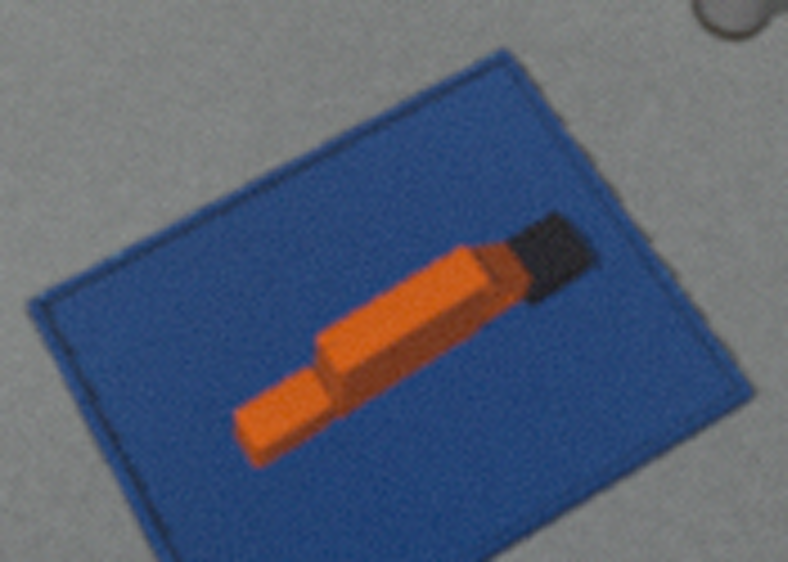

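Run:
```python
from m import *
# cross-check block top centre from side
print(ray("side",um([(465,247),(495,285),(343,372),(317,338)],290,355,4.5),.054).mean(0))
th=np.linspace(np.arctan2(.6348,.228),np.arctan2(-.391,.474),25); r=np.linspace(.6745,.614,25)
P=np.c_[r*np.cos(th),r*np.sin(th)]; print(np.diff(P,axis=0).round(3).tolist())
```

```text
[ 0.47343462 -0.39153185  0.054     ]
[[0.049, -0.022], [0.047, -0.026], [0.044, -0.03], [0.042, -0.033], [0.039, -0.036], [0.036, -0.039], [0.032, -0.042], [0.029, -0.044], [0.025, -0.046], [0.021, -0.047], [0.017, -0.049], [0.013, -0.05], [0.009, -0.051], [0.005, -0.051], [0.001, -0.051], [-0.003, -0.051], [-0.007, -0.05], [-0.011, -0.049], [-0.015, -0.048], [-0.019, -0.046], [-0.022, -0.045], [-0.026, -0.042], [-0.029, -0.04], [-0.032, -0.038]]
```

Call:
play_rows(targets=[[0, 0, -0.12, 0.049, -0.022, 0.03, 0.6], [0, 0, -0.12, 0.047, -0.026, 0.03, 0.6], [0, 0, -0.12, 0.044, -0.03, 0, 0.6], [0, 0, -0.12, 0.042, -0.033, 0, 0.6], [0, 0, -0.12, 0.039, -0.036, 0, 0.6], [0, 0, -0.12, 0.036, -0.039, 0, 0.6], [0, 0, -0.12, 0.032, -0.042, 0, 0.6], [0, 0, -0.12, 0.029, -0.044, 0, 0.6], [0, 0, -0.12, 0.025, -0.046, 0, 0.6], [0, 0, -0.12, 0.021, -0.047, 0, 0.6], [0, 0, -0.12, 0.017, -0.049, 0, 0.6], [0, 0, -0.12, 0.013, -0.05, 0, 0.6]], grip_force=40)

```text
t: 1.6
eef_pos: [0.6291, 0.1569, 0.2903]
ee_rot: [3.129, -0.004, -1.825]
force: [1.1, 0.9, -0.4]
width: 0.0525
```

Call:
play_rows(targets=[[0, 0, -0.12, 0.009, -0.051, 0, 0.6], [0, 0, -0.12, 0.005, -0.051, 0, 0.6], [0, 0, -0.12, 0.001, -0.051, 0, 0.6], [0, 0, -0.12, -0.003, -0.051, 0, 0.6], [0, 0, -0.12, -0.007, -0.05, 0, 0.6], [0, 0, -0.12, -0.011, -0.049, 0, 0.6], [0, 0, -0.12, -0.015, -0.048, 0, 0.6], [0, 0, -0.12, -0.019, -0.046, 0, 0.6], [0, 0, -0.12, -0.022, -0.045, 0, 0.6], [0, 0, -0.12, -0.026, -0.042, -0.03, 0.6], [0, 0, -0.12, -0.029, -0.04, -0.03, 0.6]])

```text
t: 2.98
eef_pos: [0.5079, -0.3851, 0.2248]
ee_rot: [3.125, -0.008, 3.092]
force: [0.3, -0.7, -0.1]
width: 0.0527
```

Call:
play_rows(targets=[[-0.016, -0.008, 0, -0.034, -0.006, -0.05, 0.6], [0, 0, 0, 0, 0, -0.04, 0.6], [0, 0, 0, 0, 0, 0, 0.6], [0, 0, 0, 0, 0, 0, 0.6]])

```text
t: 3.48
eef_pos: [0.4686, -0.3939, 0.1309]
ee_rot: [3.14, -0.003, 3.085]
force: [-0.3, -1.0, 0.2]
width: 0.0526
```

Run:
```python
from h import *
s=get_state(); print(s['eef_pos'],s['ee_rot'],s['q'],s['force'])
```

```text
[ 0.46858769 -0.39390461  0.13087398] [ 3.13956448 -0.00314007  3.08481685] [-3.80920630e-01  3.45491685e-01 -2.67618733e-01 -1.12502009e-03
 -9.61308715e-01 -1.24600900e+00] [-0.27297112 -0.96908338  0.20296173]
```

Call:
play_rows(targets=[[0, 0, 0, 0.005, 0.003, -0.04, 0.6], [0, 0, 0, 0, 0, -0.03, 0.6], [0, 0, 0, 0, 0, -0.015, 0.6], [0, 0, 0, 0, 0, 0, 0.6]])

```text
t: 3.98
eef_pos: [0.4807, -0.3924, 0.0519]
ee_rot: [-3.138, 0.009, 3.089]
force: [-0.4, -0.7, 0.1]
width: 0.0525
```

Run:
```python
from h import *
s=get_state(); print(s['eef_pos'],s['ee_rot'],s['force'])
p,d=grab_frame("side"); cv2.imwrite("pics/gs1.png",cv2.resize(p[300:480,250:490],None,fx=3,fy=3))
```

```text
[ 0.48070219 -0.3924227   0.05190283] [-3.1382851   0.00850307  3.08872053] [-0.39053933 -0.66883719  0.14273657]
```

View pics/gs1.png

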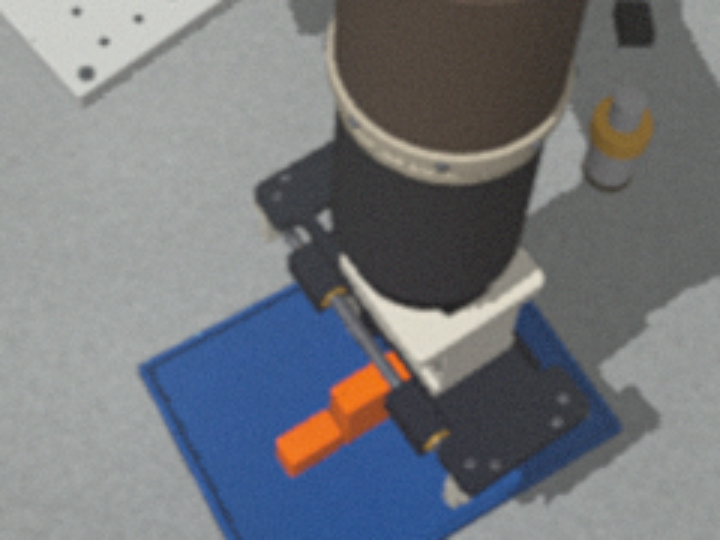

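Call:
play_rows(targets=[[0.003, 0.009, 0, -0.006, 0.001, -0.016, 0.6], [0, 0, 0, 0, 0, -0.015, 0.6], [0, 0, 0, 0, 0, 0, 0.6]])

```text
t: 4.4
eef_pos: [0.4761, -0.3922, 0.0222]
ee_rot: [-3.139, 0.004, 3.089]
force: [-0.2, -0.8, -0.0]
width: 0.0529
```

Call:
play_rows(targets=[[0.003, 0.004, 0, -0.002, 0.001, -0.001, 0.6], [0, 0, 0, 0, 0, 0, 0.1], [0, 0, 0, 0, 0, 0, 0.1], [0, 0, 0, 0, 0, 0, 0.1], [0, 0, 0, 0, 0, 0, 0.1], [0, 0, 0, 0, 0, 0, 0.1]], grip_force=40)

```text
t: 5.15
eef_pos: [0.4744, -0.3915, 0.0219]
ee_rot: [-3.141, 0.0, 3.089]
force: [0.6, -0.2, -1.6]
width: 0.0181
```

Call:
play_rows(targets=[[0, 0, 0, 0, 0, 0.03, 0.1], [0, 0, 0, 0, 0, 0.05, 0.1], [0, 0, 0, 0, 0, 0.05, 0.1], [0, 0, 0, 0, 0, 0, 0.1], [0, 0, 0, 0, 0, 0, 0.1]])

```text
t: 5.78
eef_pos: [0.4724, -0.3903, 0.1536]
ee_rot: [3.14, -0.004, 3.089]
force: [-0.3, 0.6, -2.5]
width: 0.0177
```

Run:
```python
from h import *
s=get_state(); print(s['t'],s['eef_pos'],s['ee_rot'],s['force'])
for n in("top","side"):
    p,d=grab_frame(n); cv2.imwrite(f"pics/{n}2.png",p); np.savez(n+"2.npz",p=p,d=d,e=s['eef_pos'],r=s['ee_rot'])
p=np.load("side2.npz")['p'];cv2.imwrite("pics/side2z.png",cv2.resize(p[250:430,300:540],None,fx=3,fy=3,interpolation=cv2.INTER_CUBIC))
p=np.load("top2.npz")['p'];cv2.imwrite("pics/top2z.png",cv2.resize(p[220:360,400:540],None,fx=4,fy=4,interpolation=cv2.INTER_CUBIC))
```

```text
5.775 [ 0.47237674 -0.39034147  0.15362668] [ 3.13971527 -0.00372789  3.08853595] [-0.26615396  0.5684393  -2.50386739]
```

View pics/side2z.png

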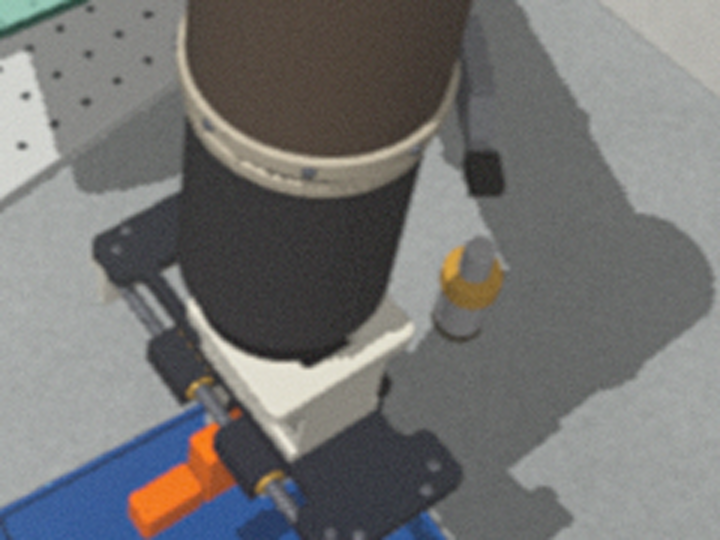

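View pics/top2z.png

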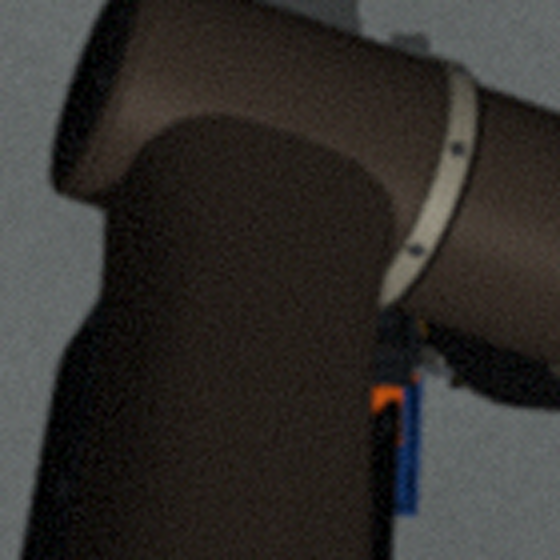

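Call:
play_rows(targets=[[0, 0, 0.015, -0.004, 0.052, 0, 0.1], [0, 0, 0.015, -0.004, 0.052, 0, 0.1], [0, 0, 0.015, -0.004, 0.052, 0, 0.1], [0, 0, 0.015, -0.004, 0.052, 0, 0.1], [0, 0, 0.015, -0.005, 0.052, 0, 0.1], [0, 0, 0.015, -0.005, 0.052, 0, 0.1], [0, 0, 0.015, -0.005, 0.052, 0, 0.1], [0, 0, 0.015, -0.005, 0.05, 0, 0.1], [0, 0, 0.015, -0.005, 0.04, 0, 0.1], [0, 0, 0, 0, 0, 0, 0.1], [0, 0, 0, 0, 0, 0, 0.1]])

```text
t: 7.25
eef_pos: [0.4228, 0.0752, 0.1415]
ee_rot: [-3.14, -0.024, -3.056]
force: [0.4, -0.2, -1.5]
width: 0.0176
```

Call:
play_rows(targets=[[0.002, -0.024, -0.002, 0.006, -0.002, -0.03, 0.1], [0, 0, 0, 0, 0, -0.03, 0.1], [0, 0, 0, 0, 0, -0.02, 0.1], [0, 0, 0, 0, 0, 0, 0.1], [0, 0, 0, 0, 0, 0, 0.1]])

```text
t: 7.88
eef_pos: [0.4291, 0.0682, 0.0589]
ee_rot: [-3.139, -0.0, -3.065]
force: [0.7, -0.1, -0.9]
width: 0.0177
```

Run:
```python
from h import *
s=get_state(); print(s['t'],s['eef_pos'],s['ee_rot'],s['force'])
for n in("top","side"):
    p,d=grab_frame(n); np.savez(n+"3.npz",p=p,d=d,e=s['eef_pos'],r=s['ee_rot'])
p=np.load("side3.npz")['p'];cv2.imwrite("pics/side3z.png",cv2.resize(p[130:340,130:400],None,fx=2.8,fy=2.8,interpolation=cv2.INTER_CUBIC))
p=np.load("top3.npz")['p'];cv2.imwrite("pics/top3z.png",cv2.resize(p[175:345,195:375],None,fx=3.5,fy=3.5,interpolation=cv2.INTER_CUBIC))
```

```text
7.875 [0.42911335 0.06820867 0.05885082] [-3.13866275e+00 -4.90891438e-04 -3.06492247e+00] [ 0.67433287 -0.08057551 -0.9494445 ]
```

View pics/side3z.png

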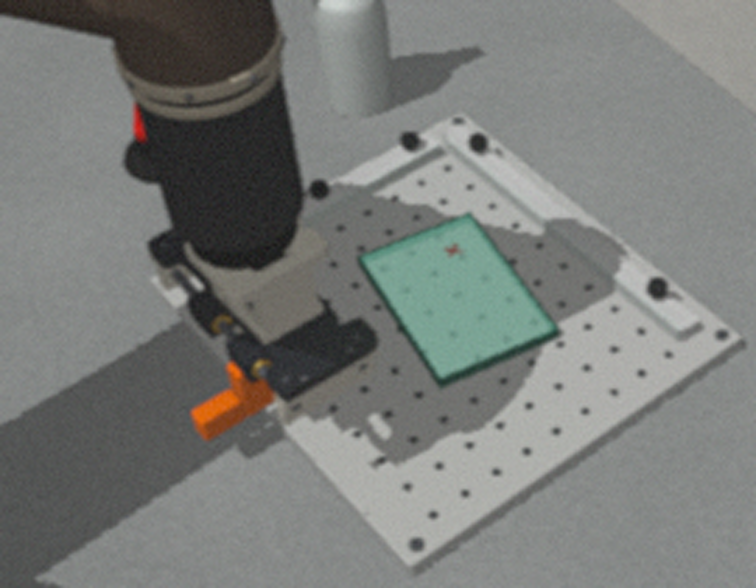

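View pics/top3z.png

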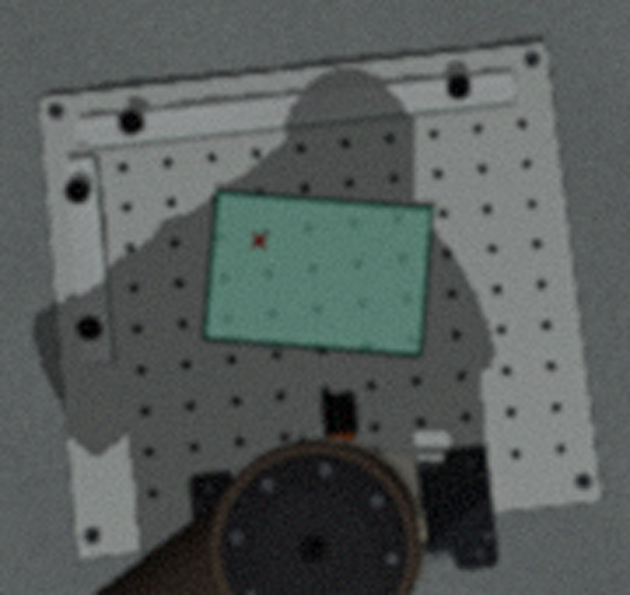

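Run:
```python
from m import *
P=ray("top",um([(322,392),(355,392)],195,175,3.5),.057).mean(0); print(P)
e=np.array([.4291,.0682]); s=.077; d=P[:2]-e; print(d@[np.cos(s),np.sin(s)], d@[-np.sin(s),np.cos(s)])
```

```text
[0.51586897 0.07210022 0.057     ]
0.08681189571455153 -0.002785945869298658
```

Call:
play_rows(targets=[[0.003, 0, 0.008, 0, 0.003, -0.012, 0.1], [0, 0, 0, 0, 0, -0.009, 0.1], [0, 0, 0, 0, 0, 0, 0.1], [0, 0, 0, 0, 0, 0, 0.1]])

```text
t: 8.48
eef_pos: [0.4299, 0.0723, 0.0377]
ee_rot: [3.14, 0.003, -3.056]
force: [0.6, 0.7, -1.5]
width: 0.0179
```

Call:
play_rows(targets=[[0, 0, 0, 0.006, 0.0005, 0, 0.1], [0, 0, 0, 0.006, 0.0005, 0, 0.1], [0, 0, 0, 0.004, 0.0003, 0, 0.1], [0, 0, 0, 0.003, 0.0003, 0, 0.1], [0, 0, 0, 0.002, 0.0002, 0, 0.1]])

```text
t: 9.1
eef_pos: [0.453, 0.0745, 0.0381]
ee_rot: [3.139, 0.004, -3.055]
force: [0.1, 0.2, -0.6]
width: 0.0178
```

Call:
play_rows(targets=[[0, 0, 0, 0.002, 0.0002, -0.0005, 0.1], [0, 0, 0, 0.002, 0.0002, 0, 0.1], [0, 0, 0, 0.002, 0.0002, 0, 0.1], [0, 0, 0, 0.002, 0.0002, 0, 0.1]])

```text
t: 9.6
eef_pos: [0.4602, 0.0748, 0.0373]
ee_rot: [3.14, 0.001, -3.056]
force: [-5.2, -0.1, 2.4]
width: 0.0181
```

Call:
play_rows(targets=[[0, 0, 0, 0.002, 0.0002, 0, 0.1], [0, 0, 0, 0.002, 0.0002, 0, 0.1], [0, 0, 0, 0.002, 0.0002, 0, 0.1], [0, 0, 0, 0.002, 0.0002, 0, 0.1]])

```text
t: 10.1
eef_pos: [0.4658, 0.0742, 0.0365]
ee_rot: [-3.142, -0.004, -3.057]
force: [-4.7, -0.3, 1.7]
width: 0.0181
```

Run:
```python
from h import *
s=get_state(); print(s['t'],s['eef_pos'],s['ee_rot'],s['force'],s['moment'])
p,d=grab_frame("top"); cv2.imwrite("pics/top4z.png",cv2.resize(p[175:345,195:375],None,fx=3.5,fy=3.5,interpolation=cv2.INTER_CUBIC))
```

```text
10.1 [0.46575984 0.0741805  0.03654566] [-3.14152622 -0.00375303 -3.05703818] [-4.68079613 -0.3434658   1.73064272] [-0.20843896  1.51552404 -0.05472357]
```

View pics/top4z.png

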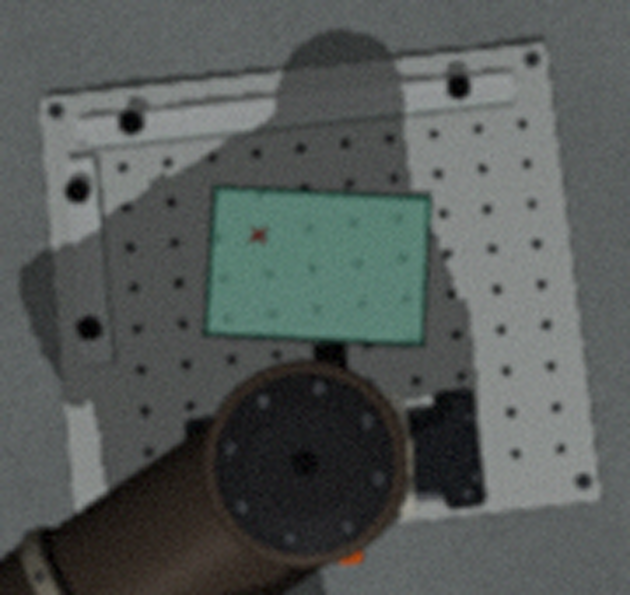

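Call:
play_rows(targets=[[0, 0.002, 0, 0.002, 0.0004, 0.001, 0.1], [0, 0, 0, 0.002, 0.0004, 0.0003, 0.1], [0, 0, 0, 0.002, 0.0004, 0.0003, 0.1], [0, 0, 0, 0.002, 0.0004, 0.0003, 0.1], [0, 0, 0, 0.002, 0.0004, 0.0003, 0.1], [0, 0, 0, 0.002, 0.0004, 0.0003, 0.1], [0, 0, 0, 0.002, 0.0004, 0.0003, 0.1], [0, 0, 0, 0.002, 0.0004, 0.0003, 0.1]])

```text
t: 11.15
eef_pos: [0.4834, 0.0777, 0.0394]
ee_rot: [3.142, -0.006, -3.057]
force: [-2.7, -1.1, -1.4]
width: 0.0183
```

```bash
cat > look.py <<'E'
from m import *
import sys
J=np.array([.702,.249]); Y=.084
s=get_state(); e=s['eef_pos']; 
def tc(p): 
    d=np.asarray(p)[:2]-J; c,sn=np.cos(Y),np.sin(Y); return np.array([c*d[0]+sn*d[1],-sn*d[0]+c*d[1]])
print("t",s['t'],"eef",e.round(4),s['ee_rot'].round(4),"F",s['force'].round(2),"M",s['moment'].round(2),"tcp corner",tc(e).round(4))
p,d=grab_frame("top")
m=mask_of(p,(60,50,40),(95,200,255)); m[:, :180]=0; m[:,400:]=0
c=big(m)[:,0,:].astype(np.float32); W=ray("top",c,.026)[:,:2]
r=cv2.minAreaRect((W*1000).astype(np.float32)); a=r[2]
a=a-90 if a>45 else a
print("glass corner",tc(np.array(r[0])/1000).round(4),"rel yaw",(np.radians(a)-Y).round(4),"size",np.round(r[1],1))
if len(sys.argv)>1: cv2.imwrite(f"pics/{sys.argv[1]}.png",cv2.resize(p[175:345,195:375],None,fx=3.5,fy=3.5,interpolation=cv2.INTER_CUBIC))
E
python3 look.py top5
```

```text
t 11.15 eef [0.4834 0.0777 0.0394] [ 3.1416 -0.0057 -3.0572] F [-2.69 -1.08 -1.43] M [-0.17  0.85 -0.12] tcp corner [-0.2322 -0.1524]
glass corner [-0.0888 -0.1509] rel yaw -0.1108 size [161.  113.1]
```

Call:
play_rows(targets=[[0, -0.005, 0, 0.002, 0.0002, -0.001, 0.1], [0, 0, 0, 0.002, 0.0002, -0.0005, 0.1], [0, 0, 0, 0.002, 0.0002, 0, 0.1], [0, 0, 0, 0.002, 0.0002, 0, 0.1], [0, 0, 0, 0.002, 0.0002, 0, 0.1], [0, 0, 0, 0.002, 0.0002, 0, 0.1], [0, 0, 0, 0.002, 0.0002, 0, 0.1], [0, 0, 0, 0.002, 0.0002, 0, 0.1]])

```text
t: 12.2
eef_pos: [0.4998, 0.079, 0.0381]
ee_rot: [-3.141, -0.001, -3.057]
force: [-4.2, -0.3, 0.6]
width: 0.0175
```

```bash
python3 look.py top6
```

```text
t 12.2 eef [0.4998 0.079  0.0381] [-3.1406e+00 -1.0000e-03 -3.0572e+00] F [-4.16 -0.26  0.59] M [-0.28  1.36 -0.08] tcp corner [-0.2158 -0.1525]
glass corner [-0.0727 -0.1498] rel yaw -0.091 size [160.8 111.9]
```

Call:
play_rows(targets=[[0, 0, 0, 0.002, 0.0002, 0, 0.1], [0, 0, 0, 0.002, 0.0002, 0, 0.1], [0, 0, 0, 0.0015, 0.0002, 0, 0.1], [0, 0, 0, 0.001, 0.0001, 0, 0.1], [0, 0, 0, 0.001, 0.0001, 0, 0.1]])

```text
t: 12.88
eef_pos: [0.508, 0.0798, 0.0381]
ee_rot: [-3.141, -0.001, -3.057]
force: [-4.2, -0.3, 0.3]
width: 0.0179
```

```bash
python3 look.py top7
```

```text
t 12.875 eef [0.508  0.0798 0.0381] [-3.1406e+00 -1.0000e-03 -3.0573e+00] F [-4.23 -0.31  0.29] M [-0.39  1.42 -0.07] tcp corner [-0.2075 -0.1523]
glass corner [-0.0645 -0.1489] rel yaw -0.0724 size [112.2 161.5]
```

View pics/top7.png

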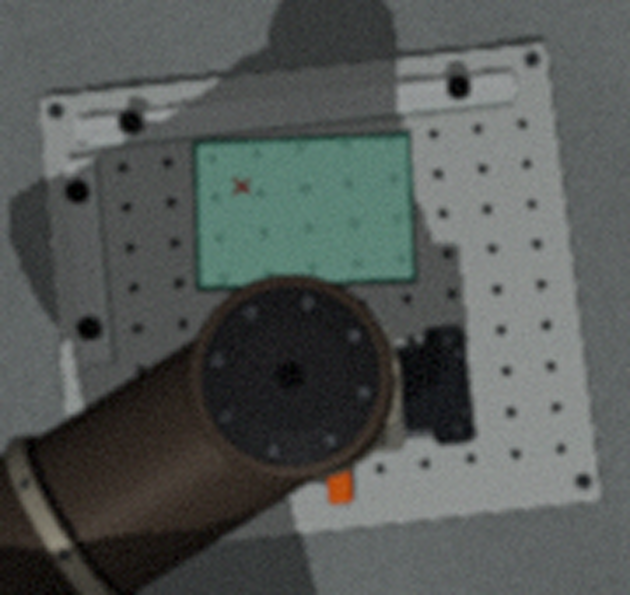

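Call:
play_rows(targets=[[0, 0, 0, 0.001, 0.0001, 0, 0.1], [0, 0, 0, 0.001, 0.0001, 0, 0.1], [0, 0, 0, 0.001, 0.0001, 0, 0.1]])

```text
t: 13.3
eef_pos: [0.5113, 0.0802, 0.0382]
ee_rot: [-3.141, -0.001, -3.057]
force: [-3.9, -0.3, 0.1]
width: 0.0178
```

Call:
play_rows(targets=[[0, 0, 0, 0.001, 0.0001, 0, 0.1], [0, 0, 0, 0.001, 0.0001, 0, 0.1]])

```text
t: 13.55
eef_pos: [0.5122, 0.0799, 0.0379]
ee_rot: [-3.14, -0.003, -3.058]
force: [-6.5, -0.6, 0.8]
width: 0.0178
```

Call:
play_rows(targets=[[0, 0, 0, 0.001, 0.0001, 0, 0.1], [0, 0, 0, 0.001, 0.0001, 0, 0.1]])

```text
t: 13.8
eef_pos: [0.5129, 0.0796, 0.0374]
ee_rot: [-3.139, -0.006, -3.058]
force: [-6.5, -0.5, 0.5]
width: 0.0179
```

```bash
python3 look.py top8
```

```text
t 13.8 eef [0.5129 0.0796 0.0374] [-3.1393 -0.0057 -3.0581] F [-6.53 -0.48  0.52] M [-0.29  1.88 -0.11] tcp corner [-0.2027 -0.153 ]
glass corner [-0.0599 -0.1477] rel yaw -0.0568 size [112.2 161.1]
```

Call:
play_rows(targets=[[0.001, -0.004, 0, 0.0015, 0.0003, 0.0005, 0.1], [0, -0.001, 0, 0.0015, 0.0002, 0.0002, 0.1]])

```text
t: 14.1
eef_pos: [0.5144, 0.0791, 0.0374]
ee_rot: [-3.139, -0.004, -3.059]
force: [-6.0, -0.8, 1.3]
width: 0.0179
```

Call:
play_rows(targets=[[0, -0.001, 0, 0.0012, 0.0002, 0.0002, 0.1], [0, -0.001, 0, 0.0012, 0.0002, 0.0002, 0.1]])

```text
t: 14.35
eef_pos: [0.5155, 0.0788, 0.0372]
ee_rot: [-3.138, -0.005, -3.06]
force: [-5.7, -1.4, 0.2]
width: 0.0177
```

```bash
python3 look.py
```

```text
t 14.35 eef [0.5155 0.0788 0.0372] [-3.1376 -0.0047 -3.0598] F [-5.74 -1.42  0.2 ] M [-0.63  1.92 -0.2 ] tcp corner [-0.2002 -0.154 ]
glass corner [-0.0577 -0.148 ] rel yaw -0.0261 size [112.2 160.6]
```

Call:
play_rows(targets=[[0.002, -0.003, 0.002, 0.001, 0.0004, 0.0003, 0.1], [0, -0.001, 0, 0.001, 0.0003, 0.0003, 0.1]])

```text
t: 14.65
eef_pos: [0.5159, 0.0784, 0.0371]
ee_rot: [-3.138, -0.004, -3.059]
force: [-5.8, -1.2, -0.3]
width: 0.0178
```

Call:
play_rows(targets=[[0, -0.001, 0, 0.001, 0.0003, 0.0003, 0.1]])

```text
t: 14.78
eef_pos: [0.5163, 0.0783, 0.0372]
ee_rot: [-3.137, -0.004, -3.059]
force: [-5.2, -1.0, -1.0]
width: 0.0174
```

Call:
play_rows(targets=[[0, -0.001, 0, 0.001, 0.0003, 0.0003, 0.1]])

```text
t: 14.9
eef_pos: [0.5166, 0.0782, 0.0372]
ee_rot: [-3.137, -0.005, -3.059]
force: [-5.5, -1.8, -0.7]
width: 0.018
```

```bash
python3 look.py
```

```text
t 14.9 eef [0.5166 0.0782 0.0372] [-3.1368 -0.0047 -3.0595] F [-5.46 -1.78 -0.66] M [-0.59  1.94 -0.1 ] tcp corner [-0.1991 -0.1546]
glass corner [-0.0572 -0.1481] rel yaw -0.0123 size [111.6 159.9]
```

Call:
play_rows(targets=[[0.002, -0.002, 0.001, 0.0013, 0.0004, 0.0003, 0.1], [0, -0.001, 0, 0.0013, 0.0003, 0.0003, 0.1]])

```text
t: 15.2
eef_pos: [0.517, 0.0778, 0.0372]
ee_rot: [-3.137, -0.006, -3.059]
force: [-9.3, -0.6, 2.4]
width: 0.0181
```

Call:
play_rows(targets=[[0, -0.001, 0.001, 0.0013, 0.0003, 0.0003, 0.1]])

```text
t: 15.32
eef_pos: [0.5172, 0.0776, 0.0373]
ee_rot: [-3.136, -0.007, -3.059]
force: [-8.8, -0.4, 2.2]
width: 0.0181
```

Call:
play_rows(targets=[[0, -0.001, 0, 0.0013, 0.0003, 0.0003, 0.1]])

```text
t: 15.45
eef_pos: [0.5174, 0.0774, 0.0373]
ee_rot: [-3.136, -0.008, -3.059]
force: [-7.9, -0.6, 1.5]
width: 0.0176
```

```bash
python3 look.py top9
```

```text
t 15.45 eef [0.5174 0.0774 0.0373] [-3.1357 -0.008  -3.0588] F [-7.9  -0.6   1.46] M [-0.31  2.69 -0.05] tcp corner [-0.1983 -0.1555]
glass corner [-0.0563 -0.1485] rel yaw -0.0021 size [111.9 159.9]
```

View pics/top9.png

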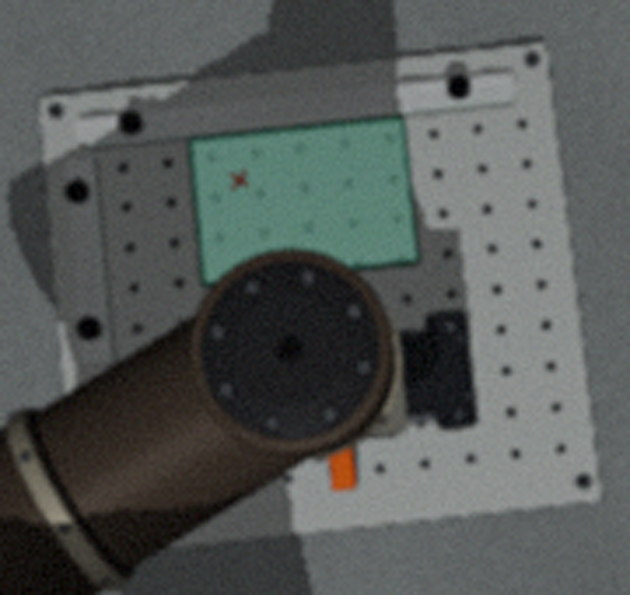

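Call:
play_rows(targets=[[0, -0.001, 0, 0.0014, 0.0004, 0.0001, 0.1], [0, -0.001, 0, 0.0014, 0.0004, 0.0001, 0.1]])

```text
t: 15.75
eef_pos: [0.5175, 0.0772, 0.0374]
ee_rot: [-3.134, -0.011, -3.059]
force: [-10.9, -1.4, 6.5]
width: 0.0178
```

Call:
play_rows(targets=[[0, -0.001, 0, 0.0014, 0.0004, 0.0001, 0.1], [0, -0.001, 0, 0.0014, 0.0004, 0.0001, 0.1]])

```text
t: 16.0
eef_pos: [0.5175, 0.0773, 0.0375]
ee_rot: [-3.133, -0.014, -3.059]
force: [-10.5, -0.2, 6.3]
width: 0.0178
```

```bash
python3 look.py;python3 look.py
```

```text
t 16.0 eef [0.5175 0.0773 0.0375] [-3.133  -0.0135 -3.0591] F [-10.54  -0.21   6.27] M [-0.01  3.39  0.06] tcp corner [-0.1982 -0.1556]
glass corner [-0.0566 -0.1483] rel yaw -0.0006 size [112.  159.7]
t 16.05 eef [0.5176 0.0773 0.0376] [-3.133  -0.0136 -3.059 ] F [-11.08   0.57   6.01] M [0.06 3.44 0.1 ] tcp corner [-0.1982 -0.1556]
glass corner [-0.0563 -0.1484] rel yaw -0.0094 size [111.8 161.2]
```

Call:
play_rows(targets=[[0, 0, 0, -0.003, -0.0003, 0, 0.1], [0, 0, 0, -0.004, -0.0004, 0, 0.1], [0, 0, 0, -0.01, -0.001, 0, 0.1], [0, 0, 0, -0.01, -0.001, 0.02, 0.1], [0, 0, 0, -0.005, 0, 0.03, 0.1], [0, 0, 0, 0, 0, 0, 0.1], [0, 0, 0, 0, 0, 0, 0.1]])

```text
t: 16.98
eef_pos: [0.4872, 0.0767, 0.0897]
ee_rot: [-3.136, -0.005, -3.057]
force: [-0.1, 0.1, -1.5]
width: 0.0177
```

```bash
python3 look.py top10;python3 look.py
```

```text
t 16.975 eef [0.4872 0.0767 0.0897] [-3.1362 -0.0045 -3.0568] F [-0.12  0.11 -1.45] M [ 0.06 -0.13  0.01] tcp corner [-0.2285 -0.1537]
glass corner [-0.0566 -0.1484] rel yaw -0.0023 size [111.9 161.7]
t 17.025 eef [0.4874 0.0767 0.0897] [-3.136  -0.0045 -3.0566] F [ 0.19  0.39 -0.74] M [ 0.09 -0.13 -0.03] tcp corner [-0.2283 -0.1537]
glass corner [-0.057  -0.1488] rel yaw -0.0045 size [111.2 160.9]
```

View pics/top10.png

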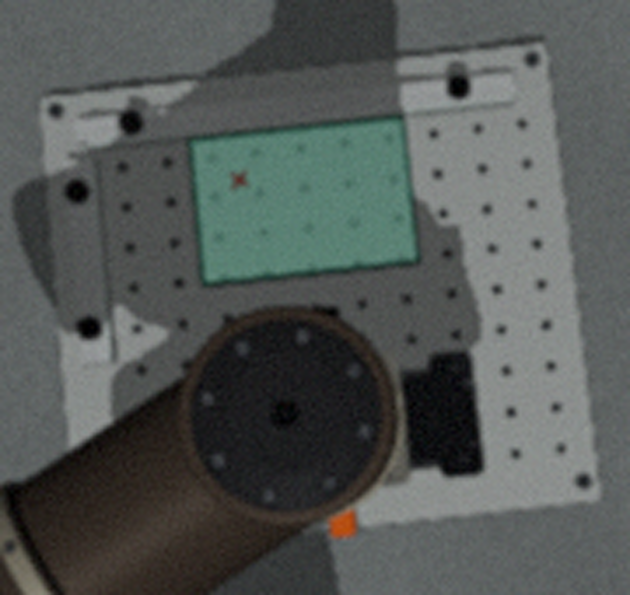

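Call:
play_rows(targets=[[0.005, -0.004, 0.1, 0, -0.01, 0.05, 0.1], [0, 0, 0.17, 0.015, -0.018, 0.01, 0.1], [0, 0, 0.17, 0.022, -0.018, 0, 0.1], [0, 0, 0.17, 0.022, -0.018, 0, 0.1], [0, 0, 0.17, 0.022, -0.018, 0, 0.1], [0, 0, 0.17, 0.022, -0.018, 0, 0.1], [0, 0, 0.17, 0.022, -0.018, 0, 0.1], [0, 0, 0.17, 0.022, -0.018, 0, 0.1], [0, 0, 0.17, 0.02, -0.018, 0, 0.1], [0, 0, 0.1, 0.018, -0.018, 0, 0.1], [0, 0, 0, 0, 0, 0, 0.1], [0, 0, 0, 0, 0, 0, 0.1]])

```text
t: 18.58
eef_pos: [0.6743, -0.1026, 0.1362]
ee_rot: [3.131, -0.009, -1.447]
force: [0.6, -0.2, -1.4]
width: 0.0178
```

Call:
play_rows(targets=[[0.01, -0.009, -0.04, 0, 0.004, -0.04, 0.1], [0, 0, 0, 0, 0, -0.035, 0.1], [0, 0, 0, 0, 0, 0, 0.1], [0, 0, 0, 0, 0, 0, 0.1]])

```text
t: 19.08
eef_pos: [0.6736, -0.0966, 0.0609]
ee_rot: [-3.141, 0.0, -1.489]
force: [-0.1, -0.5, -1.5]
width: 0.0181
```

```bash
python3 look.py top11
```

```text
t 19.075 eef [ 0.6736 -0.0966  0.0609] [-3.1410e+00  5.0000e-04 -1.4892e+00] F [-0.07 -0.49 -1.47] M [ 0.08 -0.08  0.02] tcp corner [-0.0573 -0.342 ]
glass corner [-0.0812 -0.2122] rel yaw -0.0063 size [62.1 31.4]
```

View pics/top11.png

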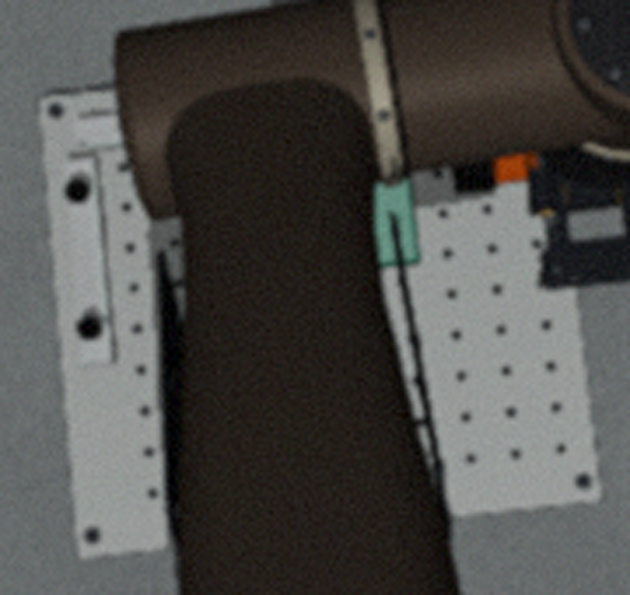

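Call:
play_rows(targets=[[0, 0, 0.001, 0, 0, -0.013, 0.1], [0, 0, 0, 0, 0, -0.01, 0.1], [0, 0, 0, 0, 0, 0, 0.1], [0, 0, 0, 0, 0, 0, 0.1]])

```text
t: 19.62
eef_pos: [0.6748, -0.0963, 0.0391]
ee_rot: [-3.137, 0.001, -1.488]
force: [0.0, -1.5, -0.5]
width: 0.0178
```

Call:
play_rows(targets=[[0, 0, 0, -0.0005, 0.006, 0, 0.1], [0, 0, 0, -0.0005, 0.006, 0, 0.1], [0, 0, 0, -0.0003, 0.003, 0, 0.1], [0, 0, 0, -0.0002, 0.002, 0, 0.1], [0, 0, 0, -0.0002, 0.002, 0, 0.1]])

```text
t: 20.25
eef_pos: [0.6734, -0.0757, 0.0399]
ee_rot: [-3.136, 0.001, -1.488]
force: [-1.0, -0.2, -2.2]
width: 0.0178
```

```bash
python3 look.py
python3 - <<'E'
from h import *
p,d=grab_frame("side"); np.savez("side12.npz",p=p);cv2.imwrite("pics/side12.png",cv2.resize(p[150:350,180:440],None,fx=2.8,fy=2.8,interpolation=cv2.INTER_CUBIC))
E
```

```text
t 20.25 eef [ 0.6734 -0.0757  0.0399] [-3.1358e+00  7.0000e-04 -1.4880e+00] F [-0.99 -0.19 -2.23] M [ 0.04 -0.01 -0.  ] tcp corner [-0.0557 -0.3212]
glass corner [-0.0839 -0.1987] rel yaw 0.0058 size [59.  58.6]
```

View pics/side12.png

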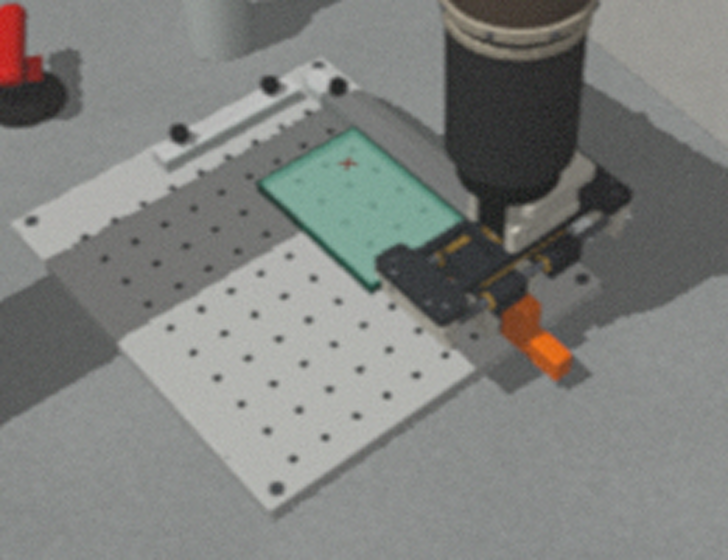

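Call:
play_rows(targets=[[-0.001, 0.0055, 0, -0.0002, 0.001, -0.0015, 0.1], [0, 0, 0, -0.0002, 0.002, -0.0007, 0.1], [0, 0, 0, -0.0002, 0.002, 0, 0.1], [0, 0, 0, -0.0002, 0.002, 0, 0.1]])

```text
t: 20.85
eef_pos: [0.6725, -0.0687, 0.0373]
ee_rot: [3.141, 0.0, -1.488]
force: [-0.4, -1.1, -1.4]
width: 0.0176
```

Call:
play_rows(targets=[[0, 0, 0, -0.0002, 0.002, 0, 0.1], [0, 0, 0, -0.0002, 0.002, 0, 0.1], [0, 0, 0, -0.0002, 0.002, 0, 0.1]])

```text
t: 21.22
eef_pos: [0.6718, -0.0633, 0.0374]
ee_rot: [3.141, -0.001, -1.488]
force: [0.3, -3.6, -1.3]
width: 0.0179
```

```bash
cat > look2.py <<'E'
import sys
from m import *
J=np.array([.702,.249]); Y=.084
def tc(p):
    d=np.asarray(p)[:2]-J; c,sn=np.cos(Y),np.sin(Y); return np.array([c*d[0]+sn*d[1],-sn*d[0]+c*d[1]])
s=get_state(); e=s['eef_pos']
print("t",s['t'],"eef",e.round(4),s['ee_rot'].round(4),"F",s['force'].round(2),"tcp corner",tc(e).round(4))
p,d=grab_frame("side")
# glass top mask (bright green) edges on side view
m=mask_of(p,(60,50,40),(95,200,255)); m[:, :200]=0; m[:150]=0; m[360:]=0
c=big(m)[:,0,:].astype(np.float32); W=np.array([tc(w) for w in ray("side",c,.026)])
W=W*1000
def band(sel,ax):
    q=W[sel]; 
    if len(q)<5: print("few"); return
    # line fit: coordinate ax vs other
    o=q[:,1-ax]; k=np.polyfit(o,q[:,ax],1); r=q[:,ax]-np.polyval(k,o); g=abs(r)<1.5; k=np.polyfit(o[g],q[g,ax],1)
    print("edge axis",ax,"n",g.sum(),"pos at mid",round(np.polyval(k,o.mean()),1),"slope",round(k[0],4))
mx,my=W[:,0].max(),W[:,1].max(); x0=W[:,0].min()
print("max x,y",mx.round(1),my.round(1),"min x",x0.round(1))
band((W[:,0]>mx-8)&(W[:,1]<my-12),0); band((W[:,1]>my-8)&(W[:,0]<mx-10)&(W[:,0]>x0+10),1); 
if len(sys.argv)>1: cv2.imwrite(f"pics/{sys.argv[1]}.png",cv2.resize(p[150:350,180:440],None,fx=2.8,fy=2.8,interpolation=cv2.INTER_CUBIC))
E
python3 look2.py side13
```

```text
t 21.225 eef [ 0.6718 -0.0633  0.0374] [ 3.1406e+00 -1.0000e-03 -1.4883e+00] F [ 0.32 -3.58 -1.28] tcp corner [-0.0563 -0.3087]
max x,y -2.6 -61.7 min x -116.2
edge axis 0 n 33 pos at mid -4.0 slope 0.0077
edge axis 1 n 28 pos at mid -64.5 slope -0.0081
```

Call:
play_rows(targets=[[0, 0, 0, -0.0002, 0.003, 0, 0.1], [0, 0, 0, -0.0002, 0.003, 0, 0.1], [0, 0, 0, -0.0002, 0.003, 0, 0.1], [0, 0, 0, -0.0002, 0.003, 0, 0.1]])

```text
t: 21.78
eef_pos: [0.6708, -0.0507, 0.0375]
ee_rot: [3.14, -0.001, -1.489]
force: [-0.3, -3.1, 0.1]
width: 0.0181
```

```bash
python3 look2.py
```

```text
t 21.775 eef [ 0.6708 -0.0507  0.0375] [ 3.1404e+00 -1.2000e-03 -1.4886e+00] F [-0.26 -3.1   0.07] tcp corner [-0.0562 -0.2961]
max x,y -2.6 -50.5 min x -116.0
edge axis 0 n 32 pos at mid -3.8 slope 0.0028
edge axis 1 n 29 pos at mid -51.9 slope 0.0022
```

Call:
play_rows(targets=[[0, 0, 0, -0.0002, 0.003, 0, 0.1], [0, 0, 0, -0.0002, 0.003, 0, 0.1], [0, 0, 0, -0.0002, 0.003, 0, 0.1], [0, 0, 0, -0.0002, 0.003, 0, 0.1], [0, 0, 0, -0.0002, 0.003, 0, 0.1], [0, 0, 0, -0.0002, 0.003, 0, 0.1], [0, 0, 0, -0.0002, 0.003, 0, 0.1], [0, 0, 0, -0.0002, 0.003, 0, 0.1]])

```text
t: 22.82
eef_pos: [0.6689, -0.0248, 0.0374]
ee_rot: [3.14, -0.001, -1.488]
force: [0.4, -4.4, -0.6]
width: 0.0177
```

```bash
python3 look2.py side14
```

```text
t 22.825 eef [ 0.6689 -0.0248  0.0374] [ 3.1401e+00 -1.2000e-03 -1.4884e+00] F [ 0.38 -4.36 -0.65] tcp corner [-0.056  -0.2701]
max x,y -2.3 -24.4 min x -116.0
edge axis 0 n 28 pos at mid -3.7 slope 0.0022
edge axis 1 n 28 pos at mid -25.8 slope -0.0075
```

View pics/side14.png

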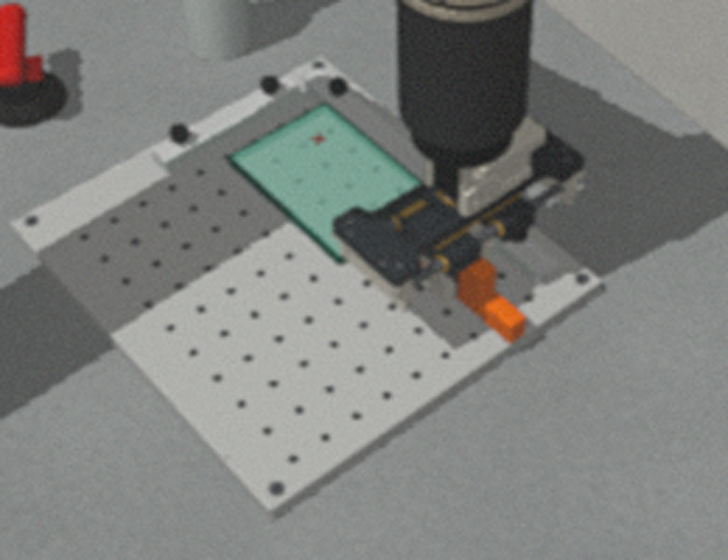

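Call:
play_rows(targets=[[0, 0, 0, -0.0001, 0.0025, 0, 0.1], [0, 0, 0, -0.0001, 0.0025, 0, 0.1], [0, 0, 0, -0.0001, 0.0025, 0, 0.1], [0, 0, 0, -0.0001, 0.0025, 0, 0.1], [0, 0, 0, -0.0001, 0.0025, 0, 0.1], [0, 0, 0, -0.0001, 0.0015, 0, 0.1]])

```text
t: 23.62
eef_pos: [0.6678, -0.01, 0.0375]
ee_rot: [3.139, -0.002, -1.488]
force: [0.0, -4.4, -1.2]
width: 0.0179
```

Call:
play_rows(targets=[[0, 0, 0, 0, 0.001, 0, 0.1], [0, 0, 0, 0, 0.001, 0, 0.1]])

```text
t: 23.88
eef_pos: [0.6677, -0.0079, 0.0375]
ee_rot: [3.139, -0.002, -1.488]
force: [-0.6, -4.1, -0.1]
width: 0.0179
```

```bash
python3 look2.py side15
```

```text
t 23.875 eef [ 0.6677 -0.0079  0.0375] [ 3.1389e+00 -1.7000e-03 -1.4882e+00] F [-0.6  -4.09 -0.06] tcp corner [-0.0558 -0.2532]
max x,y -2.4 -7.5 min x -116.3
edge axis 0 n 29 pos at mid -3.8 slope -0.0011
edge axis 1 n 30 pos at mid -9.0 slope -0.0013
```

Now slowly, feeling for the end stop.

Call:
play_rows(targets=[[0, 0, 0, 0, 0.001, 0, 0.1], [0, 0, 0, 0, 0.001, 0, 0.1], [0, 0, 0, 0, 0.001, 0, 0.1]])

```text
t: 24.3
eef_pos: [0.6675, -0.005, 0.0375]
ee_rot: [3.138, -0.002, -1.488]
force: [-1.2, -5.2, 0.0]
width: 0.0178
```

Call:
play_rows(targets=[[0, 0, 0, 0, 0.001, 0, 0.1], [0, 0, 0, 0, 0.001, 0, 0.1]])

```text
t: 24.55
eef_pos: [0.6673, -0.0031, 0.0375]
ee_rot: [3.138, -0.002, -1.488]
force: [-0.7, -4.7, 0.7]
width: 0.018
```

Call:
play_rows(targets=[[0, 0, 0, 0, 0.001, 0, 0.1]])

```text
t: 24.68
eef_pos: [0.6672, -0.0021, 0.0375]
ee_rot: [3.138, -0.002, -1.488]
force: [-1.3, -5.0, 0.1]
width: 0.0177
```

Call:
play_rows(targets=[[0, 0, 0, 0, 0.001, 0, 0.1]])

```text
t: 24.8
eef_pos: [0.6671, -0.0012, 0.0375]
ee_rot: [3.138, -0.002, -1.488]
force: [-1.4, -5.4, 0.2]
width: 0.0174
```

Call:
play_rows(targets=[[0, 0, 0, 0, 0.001, 0, 0.1]])

```text
t: 24.92
eef_pos: [0.6671, -0.0002, 0.0375]
ee_rot: [3.138, -0.002, -1.488]
force: [-1.0, -5.1, -0.4]
width: 0.0177
```

Call:
play_rows(targets=[[0, 0, 0, 0, 0.001, 0, 0.1]])

```text
t: 25.05
eef_pos: [0.667, 0.0008, 0.0375]
ee_rot: [3.137, -0.002, -1.489]
force: [-0.9, -4.8, 0.4]
width: 0.0177
```

Call:
play_rows(targets=[[0, 0, 0, 0, 0.001, 0, 0.1]])

```text
t: 25.18
eef_pos: [0.6669, 0.0014, 0.0376]
ee_rot: [3.137, -0.003, -1.488]
force: [0.0, -8.9, 0.1]
width: 0.0175
```

```bash
python3 look2.py side16
```

```text
t 25.175 eef [0.6669 0.0014 0.0376] [ 3.1371e+00 -3.0000e-03 -1.4883e+00] F [ 0.05 -8.93  0.11] tcp corner [-0.0557 -0.2438]
max x,y -2.3 1.5 min x -116.0
edge axis 0 n 31 pos at mid -3.8 slope 0.0015
edge axis 1 n 29 pos at mid -0.0 slope 0.0027
```

Call:
play_rows(targets=[[0, 0, 0, 0, 0.0009, 0, 0.1], [0, 0, 0, 0, 0.0009, 0, 0.1]])

```text
t: 25.48
eef_pos: [0.6669, 0.0014, 0.0378]
ee_rot: [3.136, -0.005, -1.489]
force: [0.2, -9.3, -0.1]
width: 0.0179
```

Call:
play_rows(targets=[[0, 0, 0, 0, 0.0009, 0, 0.1], [0, 0, 0, 0, 0.0009, 0, 0.1]])

```text
t: 25.72
eef_pos: [0.6668, 0.0014, 0.0379]
ee_rot: [3.136, -0.007, -1.489]
force: [0.1, -9.2, -0.1]
width: 0.0176
```

```bash
python3 look2.py side17
```

```text
t 25.725 eef [0.6668 0.0014 0.0379] [ 3.1357 -0.0069 -1.489 ] F [ 0.07 -9.25 -0.09] tcp corner [-0.0558 -0.2438]
max x,y -2.4 1.5 min x -116.0
edge axis 0 n 29 pos at mid -4.0 slope 0.0069
edge axis 1 n 29 pos at mid -0.0 slope 0.0027
```

View pics/side17.png

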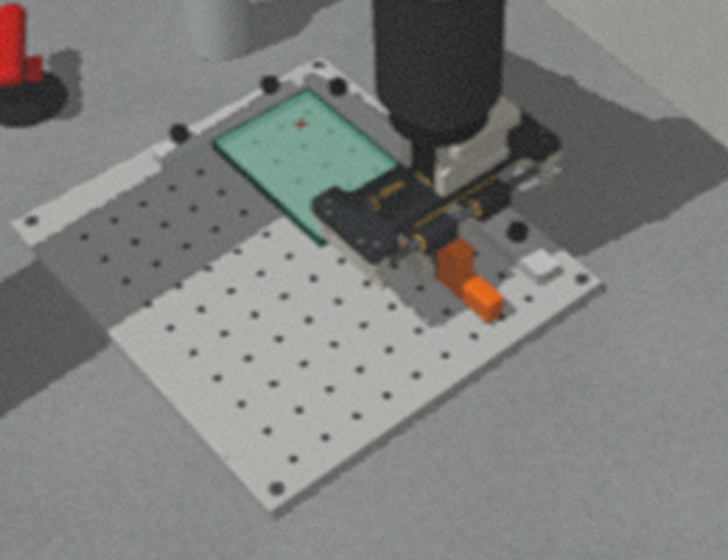

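Call:
play_rows(targets=[[0, 0, 0, 0.0002, -0.003, 0, 0.1], [0, 0, 0, 0.0003, -0.004, 0, 0.1], [0, 0, 0, 0.001, -0.012, 0, 0.1], [0, 0, 0, 0.001, -0.012, 0.02, 0.1], [0, 0, 0, 0, -0.03, 0.05, 0.1], [0, 0, 0, -0.01, -0.05, 0.03, 0.1], [0, 0, -0.1, -0.01, -0.05, 0, 0.1], [0, 0, -0.15, -0.015, -0.05, 0, 0.1], [0, 0, -0.15, -0.02, -0.045, 0, 0.1], [0, 0, -0.15, -0.02, -0.04, 0, 0.1]])

```text
t: 27.02
eef_pos: [0.5946, -0.3013, 0.1413]
ee_rot: [-3.141, -0.003, -2.05]
force: [0.0, -0.5, -1.7]
width: 0.0175
```

```bash
python3 look.py top18; python3 look.py; python3 look2.py
```

```text
t 27.025 eef [ 0.5946 -0.3013  0.1413] [-3.1414 -0.0034 -2.0498] F [ 0.01 -0.52 -1.68] M [ 0.02 -0.19 -0.  ] tcp corner [-0.1532 -0.5393]
glass corner [-0.0569 -0.0804] rel yaw 0.0081 size [111.7 160.9]
t 27.075 eef [ 0.5918 -0.3052  0.1413] [ 3.1406 -0.0045 -2.0603] F [-1.44 -2.07 -1.28] M [-0.21  0.17 -0.03] tcp corner [-0.1563 -0.543 ]
glass corner [-0.057  -0.0807] rel yaw 0.0016 size [110.6 161. ]
t 27.125 eef [ 0.593  -0.3032  0.1412] [ 3.1409 -0.0039 -2.0526] F [-0.33  0.05 -0.86] tcp corner [-0.1549 -0.5411]
max x,y -2.7 1.5 min x -116.0
edge axis 0 n 35 pos at mid -4.1 slope 0.0021
edge axis 1 n 27 pos at mid 0.1 slope 0.0071
```

View pics/top18.png

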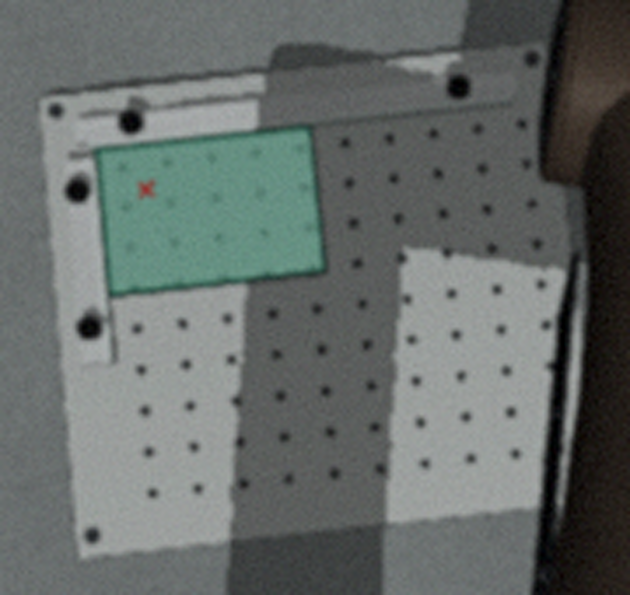

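Call:
play_rows(targets=[[0, 0, -0.17, -0.018, -0.013, 0, 0.1], [0, 0, -0.17, -0.018, -0.013, 0, 0.1], [0, 0, -0.17, -0.018, -0.013, 0, 0.1], [0, 0, -0.17, -0.018, -0.013, 0, 0.1], [0, 0, -0.17, -0.018, -0.012, 0, 0.1], [0, 0, -0.17, -0.016, -0.012, 0, 0.1], [0, 0, -0.12, -0.012, -0.01, 0, 0.1], [0, 0, 0, 0, 0, 0, 0.1], [0, 0, 0, 0, 0, 0, 0.1]])

```text
t: 28.3
eef_pos: [0.4769, -0.3865, 0.1413]
ee_rot: [3.142, 0.001, 3.074]
force: [-0.1, -0.1, -1.6]
width: 0.0177
```

Call:
play_rows(targets=[[0, 0, 0.015, -0.003, -0.003, -0.04, 0.1], [0, 0, 0, 0, 0, -0.04, 0.1], [0, 0, 0, 0, 0, -0.02, 0.1], [0, 0, 0, 0, 0, 0, 0.1], [0, 0, 0, 0, 0, 0, 0.1]])

```text
t: 28.92
eef_pos: [0.4786, -0.388, 0.0406]
ee_rot: [-3.14, 0.005, 3.104]
force: [-1.5, -0.3, -1.6]
width: 0.0178
```

Run:
```python
from h import *
s=get_state(); print(s['eef_pos'],s['ee_rot'],s['force'])
p,d=grab_frame("side"); cv2.imwrite("pics/side19.png",cv2.resize(p[300:480,250:490],None,fx=3,fy=3))
```

```text
[ 0.47864506 -0.38795173  0.04058859] [-3.13964367  0.00524459  3.10398101] [-1.45885755 -0.28840592 -1.62148028]
```

View pics/side19.png

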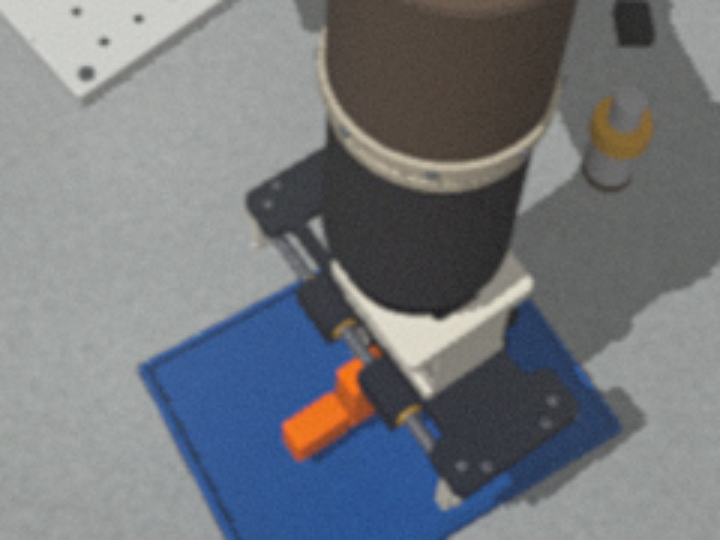

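Call:
play_rows(targets=[[0.002, 0.005, -0.01, -0.003, 0, -0.008, 0.1], [0, 0, 0, 0, 0, -0.006, 0.1], [0, 0, 0, 0, 0, -0.001, 0.1], [0, 0, 0, 0, 0, 0, 0.1]])

```text
t: 29.48
eef_pos: [0.4766, -0.3884, 0.0269]
ee_rot: [-3.14, 0.003, 3.094]
force: [-0.2, 0.3, -1.5]
width: 0.0175
```

Call:
play_rows(targets=[[0.002, 0.003, 0, 0, 0, -0.002, 0.1], [0, 0, 0, 0, 0, -0.0015, 0.1]])

```text
t: 29.72
eef_pos: [0.4768, -0.3885, 0.0235]
ee_rot: [3.141, 0.001, 3.094]
force: [1.1, 0.8, -2.0]
width: 0.018
```

Call:
play_rows(targets=[[0, 0, 0, 0, 0, -0.001, 0.1], [0, 0, 0, 0, 0, -0.0005, 0.1]])

```text
t: 29.98
eef_pos: [0.4768, -0.3886, 0.0219]
ee_rot: [3.141, 0.001, 3.094]
force: [-1.3, 1.6, 4.6]
width: 0.018
```

Floor felt (force went from -2 to +4.6 N). Releasing softly and lifting away.

Call:
play_rows(targets=[[0, 0, 0, 0, 0, 0, 0.3], [0, 0, 0, 0, 0, 0, 0.5], [0, 0, 0, 0, 0, 0, 0.6], [0, 0, 0, 0, 0, 0, 0.6], [0, 0, 0, 0, 0, 0.01, 0.6], [0, 0, 0, 0, 0, 0.03, 0.6], [0, 0, 0, 0, 0, 0.05, 0.6], [0, 0, 0, 0, 0, 0.05, 0.6], [0, 0, 0, -0.03, 0, 0.05, 0.6], [0, 0, 0, -0.02, 0.05, 0.02, 0.6], [0, 0, 0, 0, 0, 0, 0.6]])

```text
t: 31.35
eef_pos: [0.4248, -0.338, 0.2432]
ee_rot: [-3.14, 0.004, 3.093]
force: [0.8, 0.3, -0.4]
width: 0.0529
```

Call:
play_rows(targets=[[0, 0, 0, -0.01, 0.055, 0, 0.6], [0, 0, 0, -0.01, 0.055, 0, 0.6], [0, 0, 0, 0, 0.055, 0, 0.6], [0, 0, 0, 0, 0.055, 0, 0.6], [0, 0, 0, 0, 0, 0, 0.6], [0, 0, 0, 0, 0, 0, 0.6]])

```text
t: 32.1
eef_pos: [0.4047, -0.113, 0.2457]
ee_rot: [-3.14, 0.009, 3.094]
force: [-0.0, -0.2, -0.8]
width: 0.0523
```

```bash
python3 look.py; python3 look.py
python3 - <<'E'
from m import *
p,d=grab_frame("top"); q,d=grab_frame("side"); cv2.imwrite("pics/top20.png",p); cv2.imwrite("pics/side20.png",q)
m=mask_of(p,(3,150,100),(18,255,255)); print(cv2.minAreaRect(big(m)))
print(get_state()['width'],get_state()['t'])
E
```

```text
t 32.1 eef [ 0.4047 -0.113   0.2457] [-3.1395  0.0088  3.0942] F [-0.03 -0.16 -0.84] M [ 0.03 -0.16  0.02] tcp corner [-0.3266 -0.3358]
glass corner [-0.0568 -0.0806] rel yaw 0.0017 size [110.9 160.7]
t 32.15 eef [ 0.4047 -0.1133  0.2457] [-3.1396  0.0087  3.0932] F [-0.5  -0.53 -0.07] M [ 0.03 -0.16  0.02] tcp corner [-0.3267 -0.3361]
glass corner [-0.0567 -0.0801] rel yaw -0.0014 size [111.3 160.1]
((478.2217712402344, 305.0229187011719), (8.746427536010742, 42.39444351196289), 5.90614128112793)
0.05263807645549803 32.3
```

View pics/top20.png

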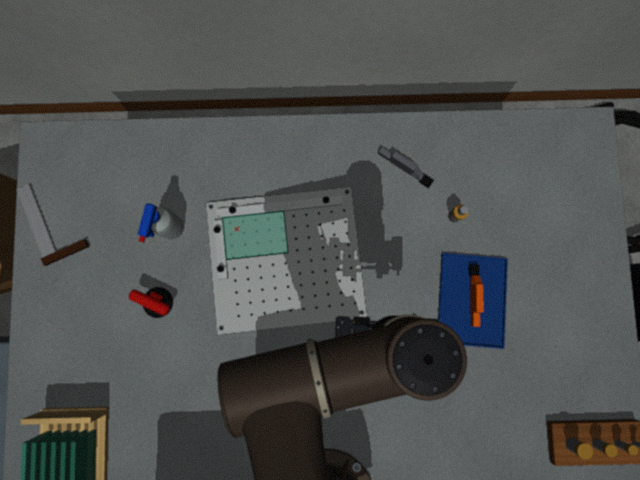

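View pics/side20.png

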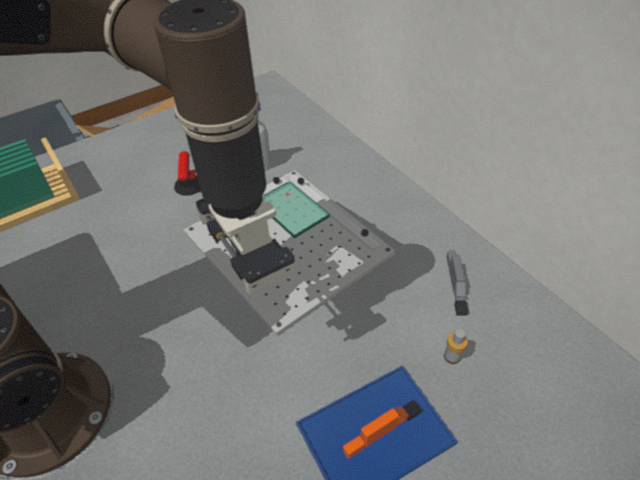

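```bash
python3 -c "
from station import *
job_done()"
```

```text
the job is handed in; nothing more can be done
```

I pushed the glass home on both stops, laid the stick back in its tray and handed the job in at about 32 s. No verdict was reported.

- **Long stop:** I pushed the glass +x with the stick's nose until its corner met the stop and it pivoted flush. The arm stopped dead at 8–11 N, against about 4 N while sliding, and I held it there for more than 0.5 s. The measured angle was then within about 0.01 rad of square.
- **End stop:** I turned the stick 90° and slid the glass along the long stop. Force rose from about 5 N to about 9 N on contact, the arm stopped, and I held it for about 0.5 s.
- **Stick:** I lowered it until I felt the tray floor, at the same tool height (21.9 mm) as at the pick-up, then opened the gripper. The last pictures show it lying upright near the middle of the tray.
- **Bystanders:** The drill, spray bottle and lifter look unmoved in the last pictures. The gripper stayed well clear of the glass.

**Last camera check of the glass:** the centre was at x −56.7 to −56.8 mm and y −80.1 to −80.6 mm from the corner, square within 0.002 rad.

**One disagreement:** the x reading is 1.7 mm from the nominal −55 mm, just outside the 1.5 mm limit. I put this down to camera and jig calibration, because I read −56.3 to −56.6 mm while the glass was pressed hard on the stop. On that basis it sits within about 0.5 mm of flush. I did not nudge it again to confirm.

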